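# Tip the fallen tissue box back and park it against the bench stop

### The job

The tissue box has been knocked over onto its long side. With the fingertips only, push the side with the tissue slot near its upper edge so that the box tips over towards the low metal rail onto its base, slot facing up, then push it along the worktop until its long side lies flush against that rail, within the rail's length. Push gently: do not pick up, squeeze or crush the box, and leave the two beakers and the measuring cylinder as they stand.

Things in the scene. Friction and masses are not known exactly. Their poses are not given: they have to be found in the camera images.
- tissue_box: Closed blue-green tissue box, loose, 0.14 to 0.28 kg, 115 (its x) x 215 (y) x 70 mm (z). Origin: centre of the base; z axis points out of the slot face. At the start it rests on a long narrow side, 115 mm tall and 70 mm thick, its z axis level and pointing away from the rail: the base looks to the rail. Pushed high on the slot face it tips onto its base, 3 to 7 cm short of the rail.
- box_centre (a point): Centre of the tissue box, 35 mm along its z axis from the centre of the base; same axes as the box.
- rail: Fixed low bench stop, an aluminium angle 320 mm long (its y), upright plate 30 mm high and 4 mm thick, flat foot 32 mm deep behind it. Origin on the worktop under the middle of its front face; x axis level, out of the back of the rail, away from the box; z up. The box is flush when its centre is 57.5 mm in front of this face and its y axis is parallel to the rail's.
- beaker: Glass beaker, 77 mm wide, 118 mm tall, standing loose to the left of where the box goes (seen from the robot): a bystander. Origin at the centre of its foot, z up.
- cylinder: Thin stoppered measuring cylinder, foot 30 mm wide, 131 mm tall, standing loose behind the rail: a bystander. Origin at the centre of its foot, z up.
- small_beaker: Small glass beaker, 68 mm wide, 90 mm tall, standing loose to the right of where the box goes (seen from the robot): a bystander. Origin at the centre of its foot, z up.
Mind the look-alikes: they are no part of the job. Of the things that look like the tissue_box, take the one that is nearest to the robot's base at the start.

How it is judged:
On the way:
1. the tissue box has been tipped onto its base, slot up (angle between tissue_box's own z axis and vertical below 0.1 rad and height (world z) of box_centre below 0.045 m), for 0.2 s.
At the end, for the whole second after the job is handed in: Box at rest on its base, slot up (within 0.08 rad), long side against the rail's front (gap at its middle under 8 mm, parallel within 0.07 rad), its centre within 60 mm of the rail's middle along it; both beakers and the cylinder upright within 25 mm of where they stood (angle between tissue_box's own z axis and vertical below 0.08 rad and height (world z) of box_centre below 0.042 m and x of box_centre in the frame of rail between -0.0655 and -0.045 m and y of box_centre in the frame of rail between -0.06 and 0.06 m and angle between the y axis of tissue_box and the y axis of rail, either way round below 0.07 rad and linear speed of tissue_box below 0.02 m/s and angle between each of beaker, cylinder, small_beaker's own z axis and vertical below 0.1 rad and distance of each of beaker, cylinder, small_beaker from where it was at the start of the episode below 0.025 m); the robot touches nothing.
It fails at once if the box is lifted (its centre more than 85 mm above the worktop; tipping needs 68 mm) (height (world z) of box_centre above 0.085 m).
It fails at once if the box is squeezed or pushed with more than 25 N (contact force between the fingers and tissue_box above 25 N).
It fails at once if a beaker or the cylinder is knocked over or shoved aside (angle between any of beaker, cylinder, small_beaker's own z axis and vertical above 0.5 rad or distance of any of beaker, cylinder, small_beaker from where it was at the start of the episode above 0.04 m).
It also fails if it takes over 48 s, if anything falls off the work surface, if the arm or the gripper's body presses on something with over 40 N, if the wrist force passes 120 N, or if a joint passes its speed limit or range.

### The arm

A 6-joint arm with a two-finger parallel gripper is mounted at the origin on a cart in front of the work surface, level with it; the furniture and walls round the work are solid. World frame = base frame: x ahead of the robot, y to its left, z up, the work surface at z = 0. Lengths are in m, angles in rad, forces in N, time in s.
With the tool pointing down it reaches from about 0.375 to 0.9 m from the base axis. Payload 3.1 kg.
Tool frame: the origin (TCP) lies between the finger pads; the fingertips stand 11 mm ahead of it and the grasp point (between the pads) lies 8 mm behind it; z points along the fingers, y is the direction in which the jaws open and shut (so a half turn about z gives the same grasp; the last joint's range is limited). The gripper opens to 85 mm and grips with 20 to 120 N. Pads are 22 mm wide; open, the fingers measure 114 mm over their backs; the gripper's body (76 mm by 85 mm) begins 54 mm behind the grasp point. The pads swing forward as they close: fully open they stand 13 mm farther back than shut.
Start: joints at [-1.397, 0.527, 1.433, -0, 1.181, -0.178], TCP at [0.216, -0.586, 0.242] pointing down, gripper open.
Joint ranges: [-3.08, 3.08], [-0.75, 2.2], [0.22, 2.44], [-1.43, 4.57], [0, 2.65], [-2.85, 2.85]. Speed limits (rad/s): [2.79, 2.79, 3.14, 3.14, 3.14, 3.14].

### API

Orientations are given as a unit quaternion [x, y, z, w].
In Python, from station import manip gives the robot as it stands. The module is installed in compiled form; this text tells all that it offers.
- The arm moves only by the tool arm_command, never from a script. Its argument "rows" is a list of rows, each a list of 3 entries, a list of its own where there are three numbers: the shift along the world's x, y, z in mm, then the turn about the world's z in rad, then the closure, from -1 (fully open) to 1 (shut), so that 0 is half open. A call has 1 to 12 rows; each row shifts and turns the commanded pose from where the row before left it; what a row does not reach is not made up. A row lasts 1/8 s, in which the tool goes at most 62.5 mm and 10.7 degrees, less where a joint would pass 70% of its speed; a pose out of reach is approached as far as the arm can. A call with a gripper value outside its range is refused whole. The fingers move at their own pace and stop on an object; "squeeze" is the grip in N (left out, the last holds). Time passes only in rows, so rows that do not move let the fingers close. It gives the time, the measured TCP pose, the force and the opening at its end, in the units of the state.
- manip.sense(): the state, without advancing time (a new reading comes with each control period).
- manip.snapshot(name): name is "scene" or "side" or "wrist"; returns the picture (480x640x3 uint8, blue, green, red); there is no depth.
- manip.get_calibration(name): a dict with "fovy" (degrees; the focal length in pixels is half the picture's height over the tangent of half this angle, whatever the lens; pixels are square), "cx", "cy" (the principal point, pixels), "k1" (the pictures are not rectified: a ray, as slopes to the right and down, at radius r is drawn at 1 + k1 r^2 times it, then the intrinsics apply), "R" (3x3) and "t" (3): a world point X has camera coordinates R X + t. Camera axes: x right, y down, z forward; pixel columns grow to the right and rows downward; lengths in m; the calibration is good to about 2 mm. A picture is of the moment at which its call begins: read the wrist's pose just before it. get_calibration takes no time and is no camera call; for the wrist camera it gives the pose at the moment of the call.
- manip.sign_off(): hands the job in, once; it reports no verdict.
The state is a dict: "t": time; "q": joint angles; "qd": joint speeds; "tau": joint torques, N m; "tcp_pos": TCP position; "tool_rot": TCP orientation; "force": force on the tool from outside, world axes, zero at the start; "ft_torque": the same for the moment, N m; "finger_gap": opening from 0.0 (shut) to 1.0 (fully open).
Only numpy, scipy, OpenCV 4.12 (cv2) and the standard library are available. Lean on these libraries where they do the work, as an engineer would, in place of code of your own. Each camera call takes 0.05 s, during which the arm holds its last target.

## Working session

There is one attempt and no reset: what is moved stays moved. The work goes in short steps, Python scripts to look and compute and a tool call to move; the robot and the scene stay as the last step left them, time stands still between calls to the robot, and variables do not carry over. Pictures are saved under pics/ and viewed, and the job is handed in when it is done.

Besides the shell and the picture viewer there is one more tool, called after "Call:" by a JSON object that holds its "op" and its "data". arm_command: Moves the arm, as the interface text tells. Its arguments: {"type":"object","properties":{"rows":{"type":"array","items":{"type":"array"}},"squeeze":{"type":"number"}},"required":["rows"]}

```bash
mkdir -p pics; ls; python3 - <<'E'
from station import manip
import cv2
for n in ("scene","side","wrist"):
    c=manip.get_calibration(n); print(n,c)
    cv2.imwrite(f"pics/{n}0.png",manip.snapshot(n))
print(manip.sense())
E
```

```text
pics
scene {'fovy': 43.02533039945832, 'cx': 326.4677489472235, 'cy': 243.9394797829834, 'k1': 0.027844042217508098, 'R': array([[-0.52383717, -0.8515405 , -0.02175765],
       [-0.40223824,  0.26979652, -0.87487955],
       [ 0.75086551, -0.44954267, -0.4838516 ]]), 't': array([0.38659066, 0.25682221, 1.26430583])}
side {'fovy': 56.60232967823631, 'cx': 320.7512008848872, 'cy': 236.88335481155227, 'k1': -0.006850162270048867, 'R': array([[-0.93157511, -0.36352826,  0.00387493],
       [-0.24601366,  0.62251387, -0.74293591],
       [ 0.267666  , -0.69305389, -0.66935134]]), 't': array([0.62116379, 0.14758977, 1.26062918])}
wrist {'fovy': 65.31297712625995, 'cx': 316.13347041338363, 'cy': 240.98207617253826, 'k1': -0.06966377988174169, 'R': array([[ 0.34605433, -0.93821103, -0.00254167],
       [-0.90411402, -0.3341991 ,  0.26624951],
       [-0.25064765, -0.08983884, -0.96390079]]), 't': array([-0.62430154, -0.0360803 ,  0.37873583])}
{'t': 0.15, 'q': array([-1.39647406e+00,  5.28233701e-01,  1.43360253e+00, -2.62835563e-05,
        1.18139443e+00, -1.78489434e-01]), 'qd': array([-1.60313985e-03, -4.84157920e-03, -2.47973695e-03, -6.58277365e-05,
       -1.20087735e-03, -1.29008780e-03]), 'tau': array([ 6.81479178e-04, -4.42744374e+01, -1.78276885e+01, -2.96419184e-04,
        5.58626736e-03, -1.58376395e-05]), 'tcp_pos': array([ 0.21589569, -0.5859673 ,  0.24157177]), 'tool_rot': array([ 9.84479588e-01,  1.75497207e-01, -1.04473585e-05, -8.19027444e-04]), 'force': array([-0.60666639, -0.65734025,  0.31640539]), 'ft_torque': array([-0.00628238,  0.01637269, -0.00877121]), 'finger_gap': 0.9992465218905712}
```

View pics/scene0.png

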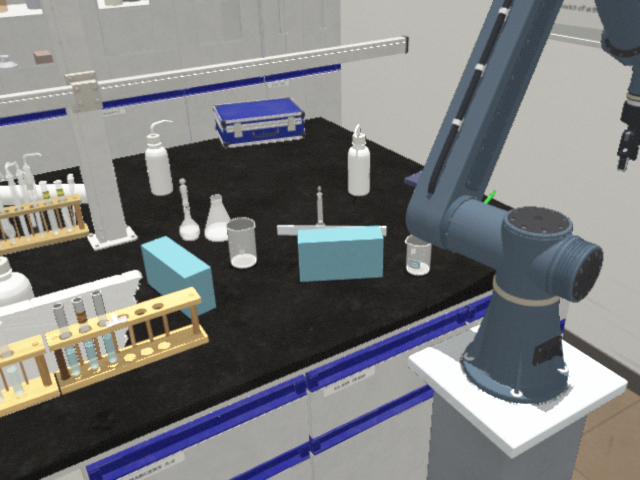

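View pics/side0.png

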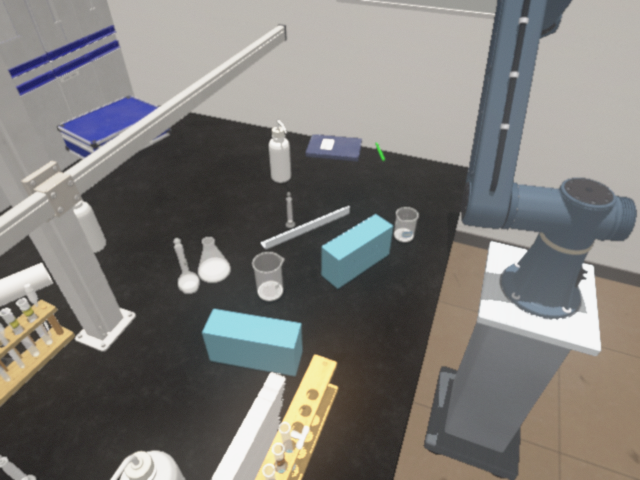

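View pics/wrist0.png

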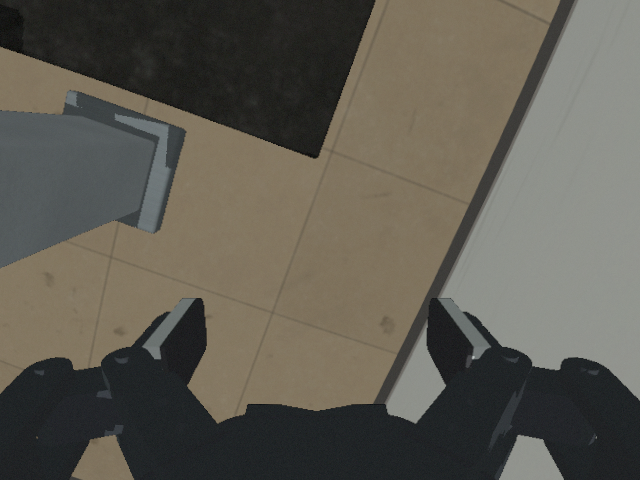

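Two tissue-box candidates appear in the scene view, at (340,254) and (178,275). The first stands in front of the rail, between the two beakers and closer to the robot, so it fits the description. I'll confirm it in enlarged crops.

```bash
python3 - <<'E'
import cv2
a=cv2.imread("pics/scene0.png")[170:310,220:440]; cv2.imwrite("pics/c1.png",cv2.resize(a,None,fx=3.6,fy=3.6,interpolation=cv2.INTER_CUBIC))
a=cv2.imread("pics/side0.png")[180:320,240:430]; cv2.imwrite("pics/c2.png",cv2.resize(a,None,fx=4,fy=4,interpolation=cv2.INTER_CUBIC))
E
```

```text
(no output)
```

View pics/c1.png

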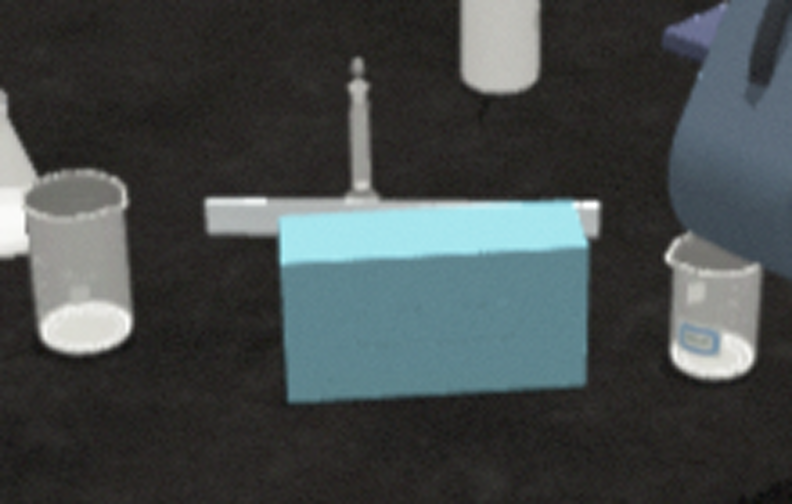

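View pics/c2.png

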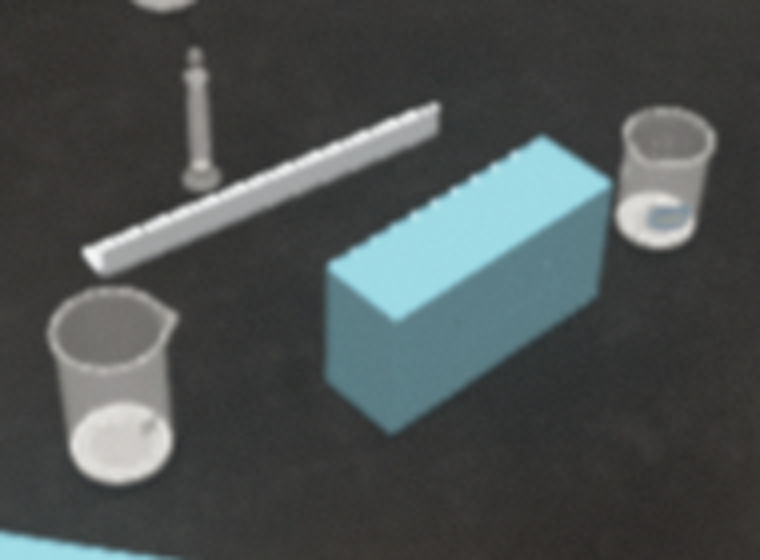

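The crops confirm it: a plain blue-green box stands between the beakers, with the rail and cylinder behind it. Next I'll fit the poses from the corners read in both views.

```bash
cat > h.py <<'E'
import numpy as np, cv2
from scipy.optimize import least_squares
from station import manip
def proj(c,P):
    P=np.atleast_2d(P); X=P@np.array(c["R"]).T+c["t"]
    f=240/np.tan(np.radians(c["fovy"])/2); s=X[:,:2]/X[:,2:]
    s=s*(1+c["k1"]*(s**2).sum(1,keepdims=True)); return s*f+[c["cx"],c["cy"]]
def ray(c,p):
    f=240/np.tan(np.radians(c["fovy"])/2); d=(np.array(p,float)-[c["cx"],c["cy"]])/f; s=d.copy()
    for _ in range(9): s=d/(1+c["k1"]*(s**2).sum())
    R=np.array(c["R"]); return -R.T@c["t"], R.T@np.array([*s,1])
def at(c,p,z):
    o,d=ray(c,p); return o+d*(z-o[2])/d[2]
def cr(p,o,f): return (np.array(p,float)+.5)/f-.5+np.array(o)
E
python3 - <<'E'
from h import *
S=manip.get_calibration("scene"); D=manip.get_calibration("side")
s=lambda p:cr(p,(220,170),3.6); d=lambda p:cr(p,(240,180),4)
# box corners: (u along rail-normal outward +-35, v +-57.5.. ) local: z axis=n level; y along
# nl/nr: near = slot side
pts=[('nl1',s((281,263)),S),('nr1',s((587,246)),S),('fr1',s((572,203)),S),('fl1',s((279,216)),S),('nl0',s((289,402)),S),('nr0',s((585,384)),S),
('fl1',d((327,265)),D),('nl1',d((395,322)),D),('nr1',d((610,184)),D),('fr1',d((543,136)),D),('nl0',d((391,434)),D),('fl0',d((326,381)),D),('nr0',d((598,296)),D)]
for n,p,c in pts: print(n,at(c,p,.115 if n[2]=='1' else 0).round(4))
def corner(q,n):
    a=q[2]; f=np.array([np.cos(a),np.sin(a)]); l=np.array([-f[1],f[0]])
    xy=q[:2]+f*.035*(1 if n[0]=='f' else -1)+l*.1075*(1 if n[1]=='l' else -1)
    return [*xy,.115 if n[2]=='1' else 0]
r=least_squares(lambda q:np.concatenate([(proj(c,corner(q,n))[0]-p) for n,p,c in pts]),[.55,-.1,-.3])
print("box mid, yaw(to rail)",r.x.round(4),np.abs(r.fun).max().round(2))
rp=[((1,0),s((207,234)),S),((-1,0),s((598,236)),S),((1,0),d((106,275)),D),((-1,0),d((439,132)),D),((-1,.03),d((439,103)),D),((1,.03),s((206,199)),S),((-1,.03),s((598,202)),S)]
for n,p,c in rp: print(n,at(c,p,n[1]).round(4))
def rc(q,n):
    a=q[2]; l=np.array([-np.sin(a),np.cos(a)]); return [*(q[:2]+l*.16*n[0]),n[1]]
r2=least_squares(lambda q:np.concatenate([(proj(c,rc(q,n))[0]-p) for n,p,c in rp]),[.7,-.1,-.3])
print("rail",r2.x.round(4),np.abs(r2.fun).max().round(2))
q=r.x;k=r2.x;f=np.array([np.cos(k[2]),np.sin(k[2])]);l=np.array([-f[1],f[0]])
print("box in rail",(q[:2]-k[:2])@f,(q[:2]-k[:2])@l,q[2]-k[2])
for n,a,b in(("beaker",(86,328),(121,443)),("small",(713,356),(655,222)),("cyl",(361,197),(201,180))):
    for P in (at(S,s(a),0),at(D,d(b),0)): print(n,P.round(4),"rail frame",((P[:2]-k[:2])@f).round(3),((P[:2]-k[:2])@l).round(3))
E
```

```text
nl1 [0.5345 0.2064 0.115 ]
nr1 [0.4367 0.0166 0.115 ]
fr1 [ 0.4956 -0.0131  0.115 ]
fl1 [0.5967 0.1733 0.115 ]
nl0 [0.5358 0.205  0.    ]
nr0 [0.4382 0.014  0.    ]
fl1 [0.5969 0.1756 0.115 ]
nl1 [0.535  0.2105 0.115 ]
nr1 [0.4379 0.021  0.115 ]
fr1 [ 0.4982 -0.0142  0.115 ]
nl0 [0.5354 0.2073 0.    ]
fl0 [0.5967 0.1765 0.    ]
nr0 [0.4352 0.0173 0.    ]
box mid, yaw(to rail) [ 0.5167  0.0959 -0.4778] 0.98
(1, 0) [0.7974 0.1349 0.    ]
(-1, 0) [ 0.6158 -0.1288  0.    ]
(1, 0) [ 0.7959  0.1346 -0.    ]
(-1, 0) [ 0.6122 -0.1274  0.    ]
(-1, 0.03) [ 0.614  -0.1283  0.03  ]
(1, 0.03) [0.8009 0.1319 0.03  ]
(-1, 0.03) [ 0.618  -0.1295  0.03  ]
rail [ 0.7058  0.0031 -0.6092] 0.66
box in rail -0.20818677069850905 -0.0321104593862759 0.1313771704870731
beaker [0.7133 0.2826 0.    ] rail frame -0.154 0.234
beaker [0.7092 0.2848 0.    ] rail frame -0.158 0.233
small [ 0.4177 -0.0873  0.    ] rail frame -0.185 -0.239
small [ 0.4146 -0.0823  0.    ] rail frame -0.19 -0.237
cyl [ 0.7836 -0.0046  0.    ] rail frame 0.068 0.038
cyl [ 0.7741  0.0041 -0.    ] rail frame 0.055 0.04
```

Call:
{"op": "arm_command", "data": {"rows": [[[24,50,0],-0.1,-1],[[24,54,0],-0.12,-1],[[24,54,0],-0.12,-1],[[24,54,0],-0.12,-1],[[24,54,0],-0.12,-1],[[20,54,0],-0.12,-1],[[20,54,0],-0.13,-1],[[20,54,0],0,-1],[[20,54,0],0,-1],[[15,54,0],0,-1],[[10,54,0],0,-1]], "squeeze": 20}}

```text
t: 1.52
tcp_pos: [0.4416, 0.0053, 0.2424]
tool_rot: [0.972, -0.236, 0.0, -0.0]
force: [-0.4, -0.8, -0.4]
finger_gap: 0.999
```

```bash
python3 - <<'E'
from h import *
from scipy.spatial.transform import Rotation as Ro
s=manip.sense(); R=Ro.from_quat(s["tool_rot"]).as_matrix(); print(s["t"],s["tcp_pos"].round(4),"yang",np.arctan2(R[1,1],R[0,1]),s["q"].round(3))
c=manip.get_calibration("wrist"); cam=-np.array(c["R"]).T@c["t"]; print("cam in tool",R.T@(cam-s["tcp_pos"]))
cv2.imwrite("pics/w1.png",manip.snapshot("wrist"))
E
```

```text
1.525 [0.4416 0.0053 0.2424] yang -2.047954286480552 [-0.242  0.281  1.873  0.     0.986  1.806]
cam in tool [ 0.06700857  0.00099123 -0.13163246]
```

View pics/w1.png

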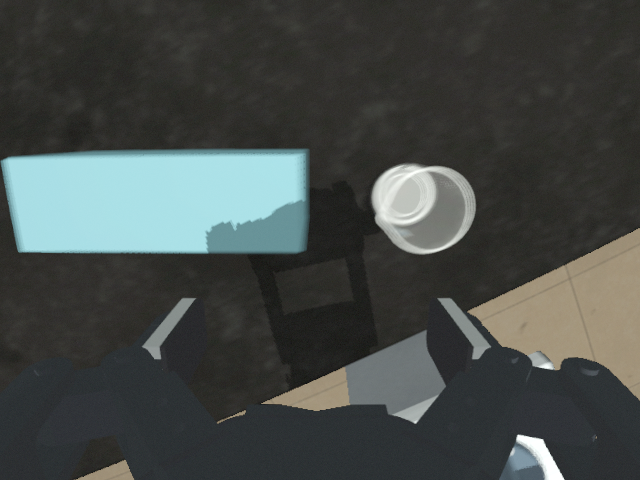

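Call:
{"op": "arm_command", "data": {"rows": [[[4,41,0],0,-1],[[4,41,0],0,-1],[[4,41,0],0,-1],[[0,0,-36],0,-1],[[0,0,-36],0,-1],[[0,0,-36],0,-1],[[0,0,-36],0,-1],[[0,0,0],0,-1]]}}

```text
t: 2.58
tcp_pos: [0.4511, 0.1262, 0.0963]
tool_rot: [0.972, -0.236, -0.003, 0.001]
force: [-0.3, -0.5, 0.4]
finger_gap: 1.0
```

```bash
python3 - <<'E'
from h import *
s=manip.sense(); print(s["t"],s["tcp_pos"].round(4))
q=np.array([.5167,.0959]);a=-.4778;f=np.array([np.cos(a),np.sin(a)]);l=np.array([-f[1],f[0]])
d=s["tcp_pos"][:2]-q; print("along f",d@f,"along l",d@l)
cv2.imwrite("pics/w2.png",manip.snapshot("wrist"))
a=manip.snapshot("side")[150:330,230:470];cv2.imwrite("pics/s2.png",cv2.resize(a,None,fx=3,fy=3,interpolation=cv2.INTER_CUBIC))
E
```

```text
2.575 [0.4511 0.1262 0.0963]
along f -0.0722067430337773 along l -0.0032721826253622167
```

View pics/w2.png

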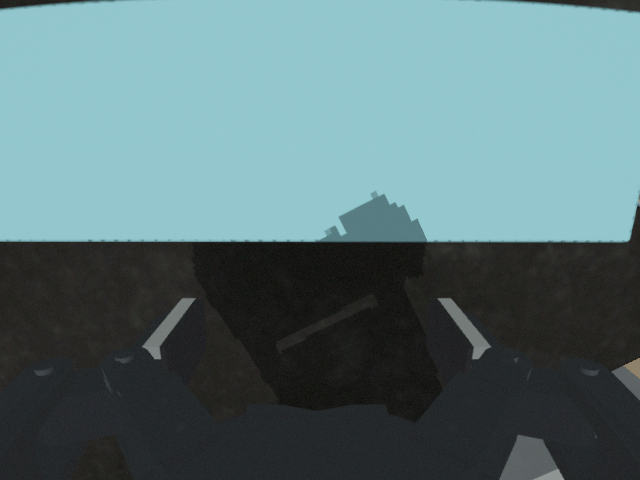

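View pics/s2.png

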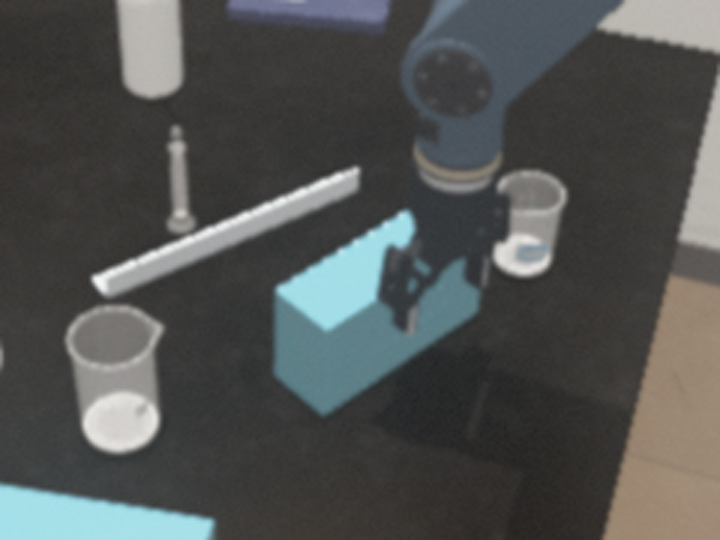

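Call:
{"op": "arm_command", "data": {"rows": [[[5.3,-2.8,2],0,-1],[[5.3,-2.8,0],0,-1],[[5.3,-2.8,0],0,-1],[[5.3,-2.8,0],0,-1],[[4.4,-2.3,0],0,-1],[[4.4,-2.3,0],0,-1],[[4.4,-2.3,0],0,-1],[[4.4,-2.3,0],0,-1],[[0,0,0],0,-1]]}}

```text
t: 3.8
tcp_pos: [0.4926, 0.1059, 0.1003]
tool_rot: [0.972, -0.236, 0.001, -0.0]
force: [-0.4, 1.1, 0.7]
finger_gap: 1.003
```

```bash
python3 - <<'E'
from h import *
s=manip.sense(); print(s["t"],s["tcp_pos"].round(4),s["force"].round(2))
q=np.array([.5167,.0959]);a=-.4778;f=np.array([np.cos(a),np.sin(a)]);l=np.array([-f[1],f[0]])
d=s["tcp_pos"][:2]-q; print("along f",d@f,"along l",d@l)
a=manip.snapshot("side")[150:330,230:470];cv2.imwrite("pics/s3.png",cv2.resize(a,None,fx=3,fy=3,interpolation=cv2.INTER_CUBIC))
E
```

```text
3.8 [0.4926 0.1059 0.1003] [-0.41  1.07  0.69]
along f -0.025994103039231612 along l -0.002231165264101529
```

View pics/s3.png

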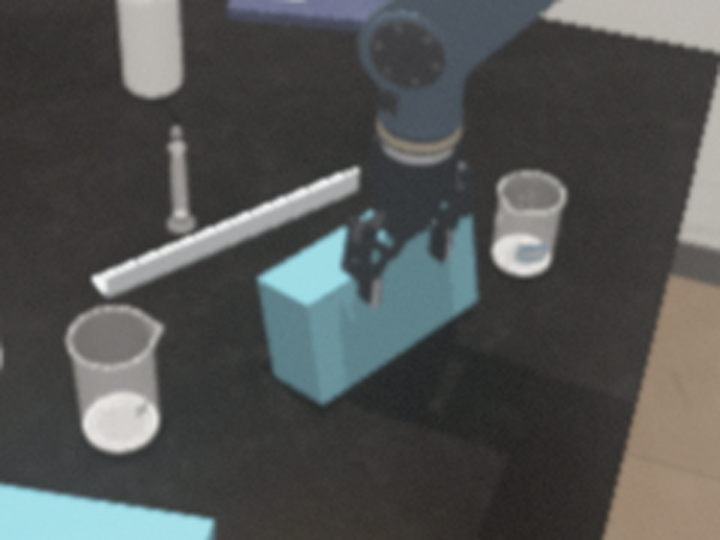

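The box is tipping without sliding, so I continue.

Call:
{"op": "arm_command", "data": {"rows": [[[4.4,-2.3,0],0,-1],[[4.4,-2.3,0],0,-1],[[4.4,-2.3,0],0,-1],[[4.4,-2.3,0],0,-1],[[4.4,-2.3,0],0,-1],[[4.4,-2.3,0],0,-1],[[4.4,-2.3,0],0,-1],[[0,0,0],0,-1],[[0,0,0],0,-1]]}}

```text
t: 4.97
tcp_pos: [0.5224, 0.09, 0.1002]
tool_rot: [0.972, -0.236, -0.0, 0.0]
force: [-0.5, 0.1, 0.3]
finger_gap: 1.0
```

```bash
python3 - <<'E'
from h import *
s=manip.sense(); print(s["t"],s["tcp_pos"].round(4),s["force"].round(2))
a=manip.snapshot("side")[150:330,230:470];cv2.imwrite("pics/s4.png",cv2.resize(a,None,fx=3,fy=3,interpolation=cv2.INTER_CUBIC))
E
```

```text
4.975 [0.5224 0.09   0.1002] [-0.53  0.13  0.28]
```

View pics/s4.png

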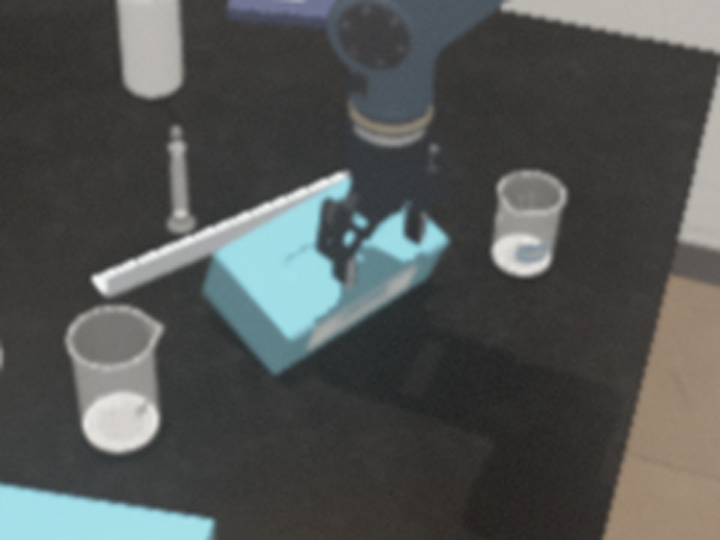

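The box is on its base with the slot up. I'll back off and measure again.

Call:
{"op": "arm_command", "data": {"rows": [[[-20,10,0],-0.06,-1],[[-20,12,0],-0.07,-1],[[-10,10,0],0,-1],[[0,0,0],0,-1]]}}

```text
t: 5.52
tcp_pos: [0.4721, 0.1227, 0.1004]
tool_rot: [0.955, -0.298, -0.0, 0.0]
force: [0.7, 0.2, 0.3]
finger_gap: 1.0
```

```bash
python3 - <<'E'
from h import *
s=manip.sense(); print(s["t"],s["tcp_pos"].round(4),s["force"].round(2))
cv2.imwrite("pics/w5r.png",manip.snapshot("wrist"))
i=manip.snapshot("side");cv2.imwrite("pics/s5r.png",i)
cv2.imwrite("pics/s5.png",cv2.resize(i[180:320,240:430],None,fx=4,fy=4,interpolation=cv2.INTER_CUBIC))
i=manip.snapshot("scene")
cv2.imwrite("pics/c5.png",cv2.resize(i[170:310,220:440],None,fx=3.6,fy=3.6,interpolation=cv2.INTER_CUBIC))
E
```

```text
5.525 [0.4721 0.1227 0.1004] [0.73 0.21 0.28]
```

View pics/s5.png

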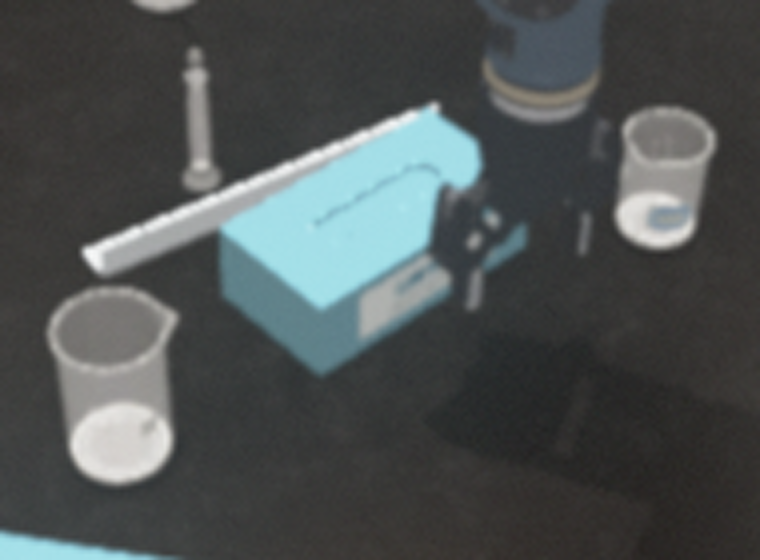

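View pics/c5.png

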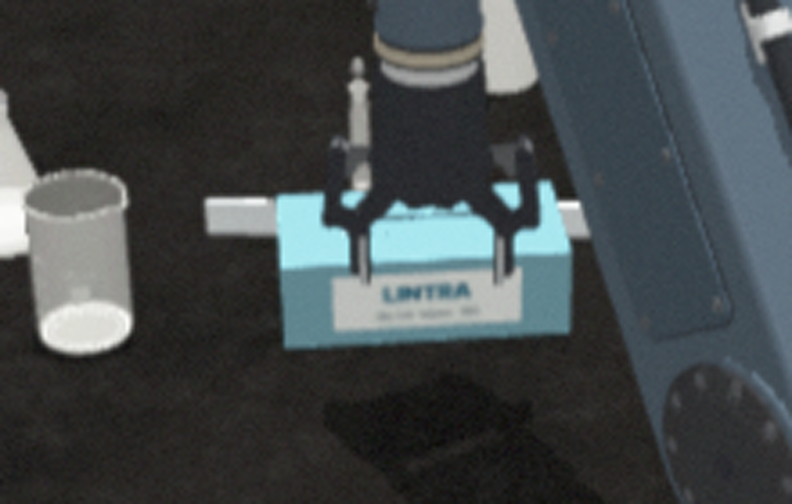

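View pics/w5r.png

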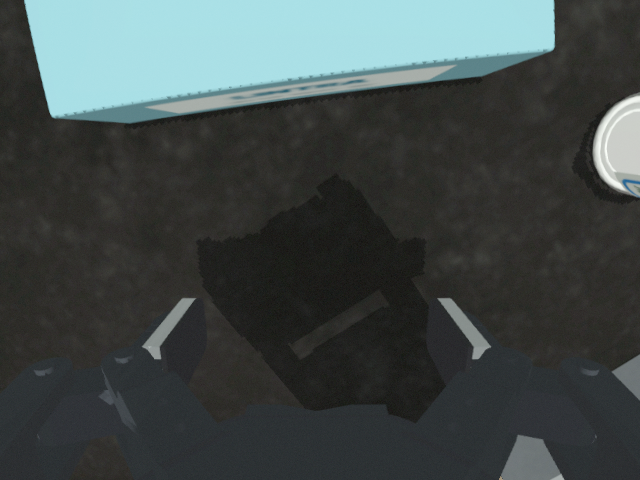

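```bash
cat >> h.py <<'E'
K=np.array([.7058,.0031,-.6092]); F=np.array([np.cos(K[2]),np.sin(K[2])]); L=np.array([-F[1],F[0]])
def rf(p): d=np.array(p)[:2]-K[:2]; return np.array([d@F,d@L])
def fitbox(pts):
    def corner(q,n):
        a=q[2]; f=np.array([np.cos(a),np.sin(a)]); l=np.array([-f[1],f[0]])
        xy=q[:2]+f*.0575*(1 if n[0]=='f' else -1)+l*.1075*(1 if n[1]=='l' else -1)
        return [*xy,.07 if n[2]=='1' else 0]
    r=least_squares(lambda q:np.concatenate([(proj(c,corner(q,n))[0]-p) for n,p,c in pts]),[.6,.05,-.5],loss='soft_l1')
    print("box",r.x.round(4),"rail frame",rf(r.x).round(4),"dyaw",(r.x[2]-K[2]).round(4)); 
    for (n,p,c) in pts: print(n,(proj(c,corner(r.x,n))[0]-p).round(2),end=' ')
    print()
E
python3 - <<'E'
from h import *
S=manip.get_calibration("scene"); D=manip.get_calibration("side")
s=lambda p:cr(p,(220,170),3.6); d=lambda p:cr(p,(240,180),4)
fitbox([('fl1',d((220,230)),D),('nl1',d((321,309)),D),('nl0',d((321,375)),D),('fl0',d((221,295)),D),('fr1',d((433,110)),D),
('fl1',s((277,194)),S),('nl1',s((281,269)),S),('nr1',s((570,254)),S),('fr1',s((549,184)),S),('nl0',s((286,348)),S),('nr0',s((569,332)),S)])
t=manip.sense()["tcp_pos"]; print(rf(t))
E
```

```text
box [ 0.6023  0.0511 -0.484 ] rail frame [-0.1124 -0.0198] dyaw 0.1252
fl1 [ 0.07 -1.26] nl1 [ 0.26 -0.33] nl0 [0.19 0.26] fl0 [ 0.63 -0.5 ] fr1 [-0.44 -0.55] fl1 [-0.51  0.75] nl1 [-0.58 -0.29] nr1 [ 0.22 -0.31] fr1 [ 0.27 -0.29] nl0 [-0.8   0.53] nr0 [-0.    0.73] 
[-0.25818638 -0.03530387]
```

Call:
{"op": "arm_command", "data": {"rows": [[[11.5,16.5,-32],0,-1],[[0,0,-33],0,-1],[[12.3,-8.6,0],0,-1],[[12.3,-8.6,0],0,-1],[[12.3,-8.6,0],0,-1],[[8.2,-5.7,0],0,-1],[[4.1,-2.9,0],0,-1],[[4.1,-2.9,0],0,-1],[[4.1,-2.9,0],0,-1],[[4.1,-2.9,0],0,-1],[[4.1,-2.9,0],0,-1],[[0,0,0],0,-1]]}}

```text
t: 7.18
tcp_pos: [0.5502, 0.0923, 0.0353]
tool_rot: [0.954, -0.299, 0.0, -0.0]
force: [-0.3, 0.8, -0.2]
finger_gap: 1.003
```

```bash
python3 - <<'E'
from h import *
s=manip.sense(); print(s["t"],s["tcp_pos"].round(4),rf(s["tcp_pos"]),s["force"].round(2))
cv2.imwrite("pics/w6.png",manip.snapshot("wrist"))
i=manip.snapshot("side")
cv2.imwrite("pics/s6.png",cv2.resize(i[180:320,240:430],None,fx=4,fy=4,interpolation=cv2.INTER_CUBIC))
E
```

```text
7.175 [0.5502 0.0923 0.0353] [-0.1786232  -0.01586863] [-0.31  0.78 -0.22]
```

View pics/s6.png

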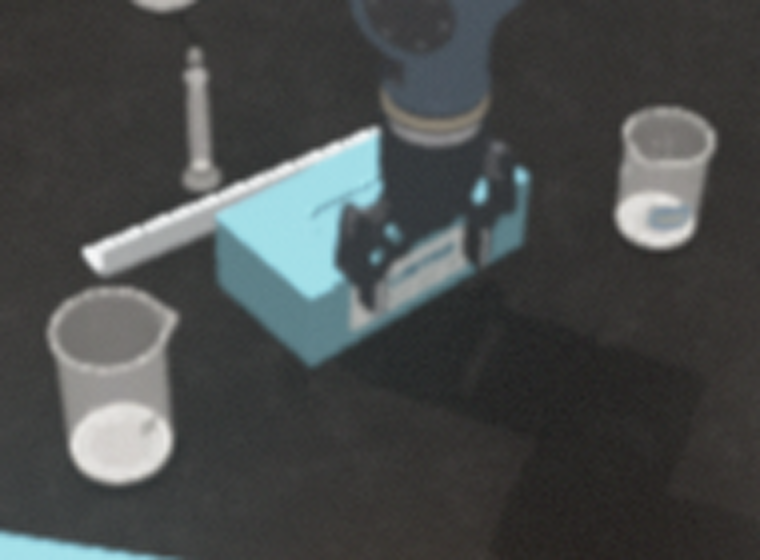

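View pics/w6.png

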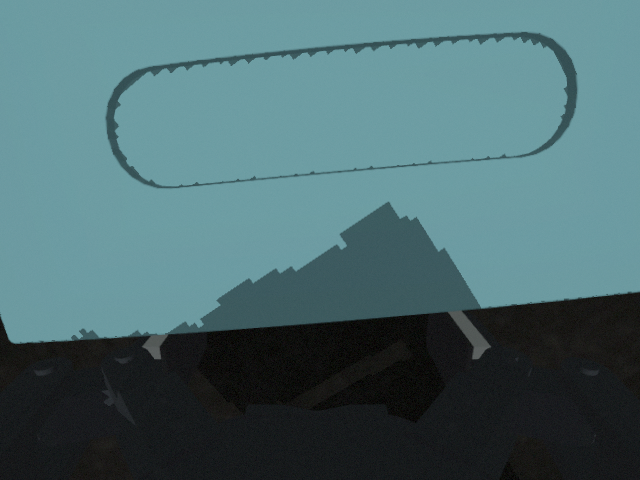

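Call:
{"op": "arm_command", "data": {"rows": [[[3.3,-2.3,0],0,-1],[[3.3,-2.3,0],0,-1],[[3.3,-2.3,0],0,-1],[[3.3,-2.3,0],0,-1],[[3.3,-2.3,0],0,-1],[[3.3,-2.3,0],0,-1],[[3.3,-2.3,0],0,-1],[[3.3,-2.3,0],0,-1],[[0,0,0],0,-1]]}}

```text
t: 8.4
tcp_pos: [0.5768, 0.0737, 0.0354]
tool_rot: [0.954, -0.299, 0.001, -0.0]
force: [-0.4, 0.3, -0.6]
finger_gap: 1.004
```

```bash
python3 - <<'E'
from h import *
s=manip.sense(); print(s["t"],s["tcp_pos"].round(4),rf(s["tcp_pos"]),s["force"].round(2))
cv2.imwrite("pics/w7.png",manip.snapshot("wrist"))
i=manip.snapshot("side")
cv2.imwrite("pics/s7.png",cv2.resize(i[180:320,240:430],None,fx=4,fy=4,interpolation=cv2.INTER_CUBIC))
E
```

```text
8.4 [0.5768 0.0737 0.0354] [-0.14618594 -0.0158533 ] [-0.38  0.32 -0.59]
```

View pics/s7.png

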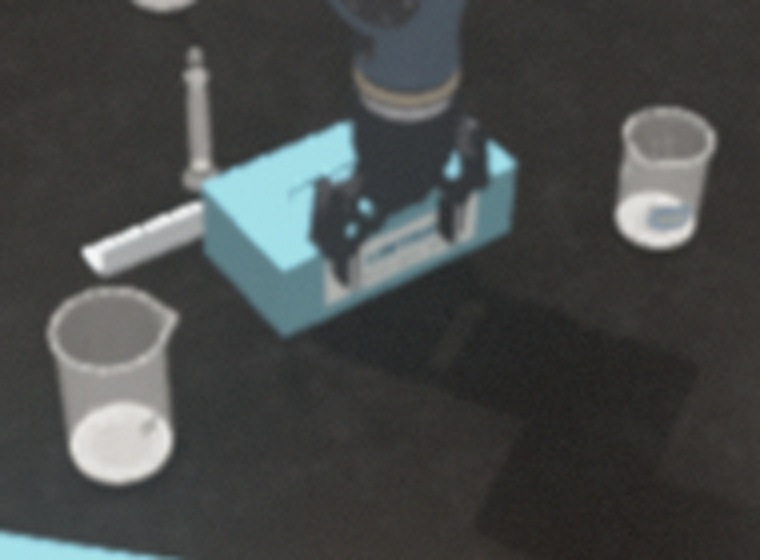

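View pics/w7.png

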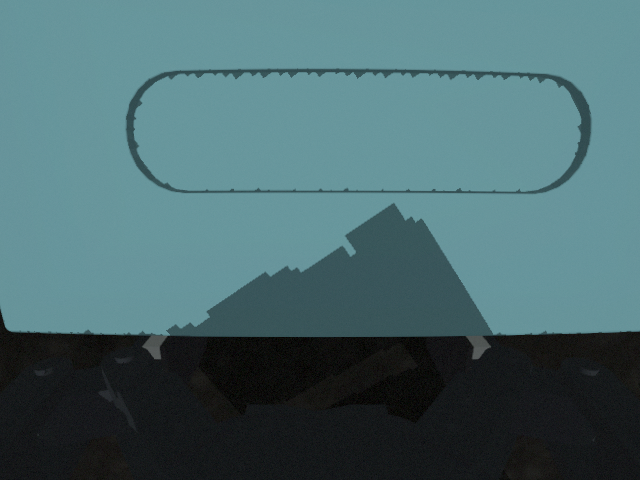

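Call:
{"op": "arm_command", "data": {"rows": [[[2.5,-1.7,0],0,-1],[[2.5,-1.7,0],0,-1],[[2.5,-1.7,0],0,-1],[[2.5,-1.7,0],0,-1],[[1.6,-1.1,0],0,-1],[[0,0,0],0,-1]]}}

```text
t: 9.25
tcp_pos: [0.5882, 0.066, 0.0353]
tool_rot: [0.954, -0.299, 0.0, -0.0]
force: [-0.4, 0.3, 1.1]
finger_gap: 0.999
```

```bash
python3 - <<'E'
from h import *
s=manip.sense(); print(s["t"],s["tcp_pos"].round(4),rf(s["tcp_pos"]),s["force"].round(2))
i=manip.snapshot("side")
cv2.imwrite("pics/s8.png",cv2.resize(i[180:320,240:430],None,fx=4,fy=4,interpolation=cv2.INTER_CUBIC))
E
```

```text
9.25 [0.5882 0.066  0.0353] [-0.1324484  -0.01577261] [-0.39  0.3   1.13]
```

View pics/s8.png

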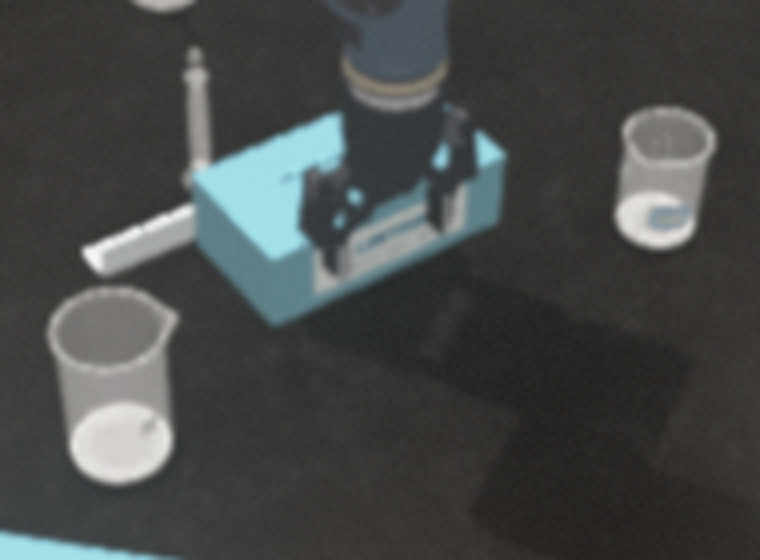

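About 4–7 mm should remain, so I go on in 1 mm steps and watch the force.

Call:
{"op": "arm_command", "data": {"rows": [[[0.8,-0.6,0],0,-1],[[0.8,-0.6,0],0,-1],[[0.8,-0.6,0],0,-1],[[0.8,-0.6,0],0,-1],[[0,0,0],0,-1]]}}

```text
t: 9.93
tcp_pos: [0.5898, 0.0646, 0.0353]
tool_rot: [0.954, -0.299, -0.001, -0.0]
force: [-3.7, 3.8, 2.1]
finger_gap: 1.002
```

```bash
python3 - <<'E'
from h import *
s=manip.sense(); print(s["t"],s["tcp_pos"].round(4),rf(s["tcp_pos"]),s["force"].round(2),s["ft_torque"].round(2))
i=manip.snapshot("side")
cv2.imwrite("pics/s9.png",cv2.resize(i[180:320,240:430],None,fx=4,fy=4,interpolation=cv2.INTER_CUBIC))
i=manip.snapshot("scene")
cv2.imwrite("pics/c9.png",cv2.resize(i[170:310,220:440],None,fx=3.6,fy=3.6,interpolation=cv2.INTER_CUBIC))
E
```

```text
9.925 [0.5898 0.0646 0.0353] [-0.13031439 -0.01587565] [-3.67  3.79  2.09] [ 0.53  0.44 -0.19]
```

View pics/s9.png

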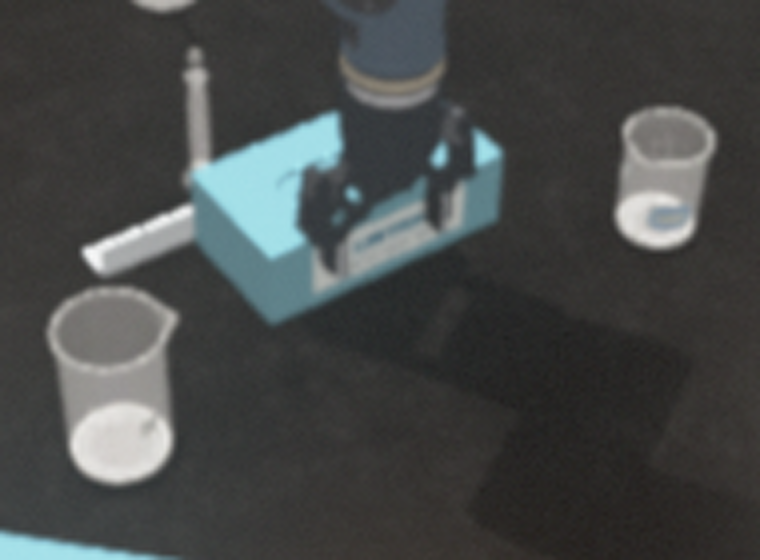

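View pics/c9.png

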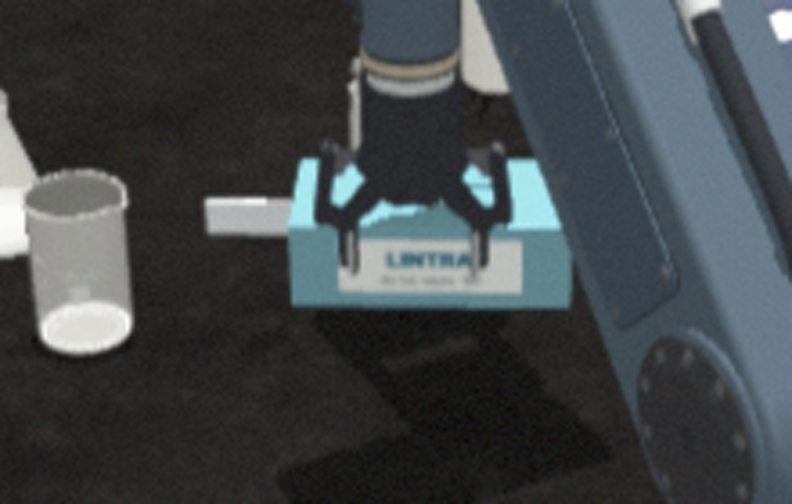

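Call:
{"op": "arm_command", "data": {"rows": [[[0.8,-0.6,0],0,-1],[[0.4,-0.3,0],0,-1],[[0,0,0],0,-1],[[0,0,0],0,-1]]}}

```text
t: 10.52
tcp_pos: [0.5899, 0.0646, 0.0352]
tool_rot: [0.954, -0.3, -0.002, -0.0]
force: [-4.6, 6.6, 4.4]
finger_gap: 0.999
```

```bash
python3 - <<'E'
from h import *
s=manip.sense(); print(s["t"],s["tcp_pos"].round(4),rf(s["tcp_pos"]),s["force"].round(2),s["ft_torque"].round(2))
E
```

```text
10.525 [0.5899 0.0646 0.0352] [-0.13025472 -0.01587406] [-4.55  6.64  4.44] [ 0.75  0.64 -0.27]
```

The box is firmly seated at about 8 N. I'll retract and check.

Call:
{"op": "arm_command", "data": {"rows": [[[-4,3,0],0,-1],[[-12,8,0],0,-1],[[-20,14,0],0,-1],[[-20,14,0],0,-1],[[0,0,50],0,-1],[[0,0,60],0,-1],[[0,0,60],0,-1],[[-20,-58,0],0,-1],[[-20,-58,0],0,-1],[[-20,-58,0],0,-1],[[-10,-60,0],0,-1],[[0,-60,0],0,-1]]}}

```text
t: 12.02
tcp_pos: [0.4646, -0.1934, 0.2054]
tool_rot: [0.954, -0.299, -0.0, 0.0]
force: [0.9, 0.1, -0.1]
finger_gap: 0.997
```

```bash
python3 - <<'E'
from h import *
s=manip.sense(); print(s["t"],s["tcp_pos"].round(4))
i=manip.snapshot("side")
cv2.imwrite("pics/s10.png",cv2.resize(i[180:320,240:430],None,fx=4,fy=4,interpolation=cv2.INTER_CUBIC))
i=manip.snapshot("scene")
cv2.imwrite("pics/c10.png",cv2.resize(i[170:310,220:440],None,fx=3.6,fy=3.6,interpolation=cv2.INTER_CUBIC))
E
```

```text
12.025 [ 0.4646 -0.1934  0.2054]
```

View pics/s10.png

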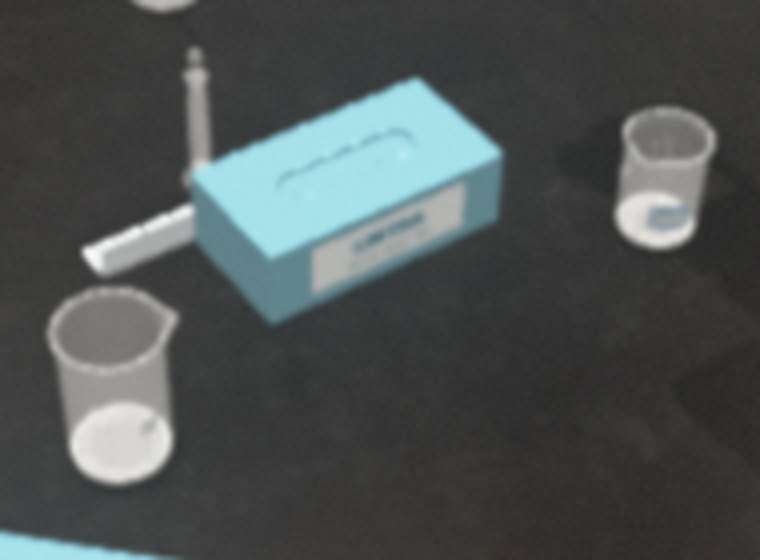

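View pics/c10.png

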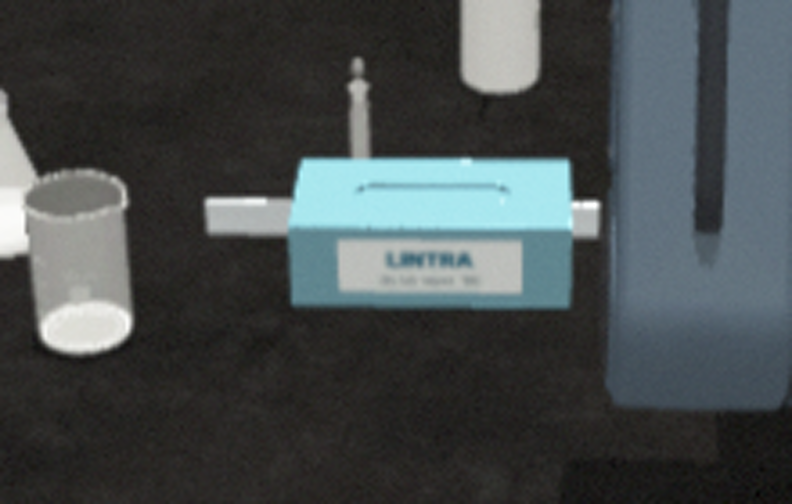

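The side view shows the box with top corners at (192,170), (417,77), (502,152) and (271,259), against the rail. The beakers are unmoved. I'll fit its pose.

```bash
python3 - <<'E'
from h import *
S=manip.get_calibration("scene"); D=manip.get_calibration("side")
s=lambda p:cr(p,(220,170),3.6); d=lambda p:cr(p,(240,180),4)
fitbox([('fl1',d((192,170)),D),('nl1',d((271,259)),D),('nl0',d((273,325)),D),('fl0',d((196,238)),D),('fr1',d((417,77)),D),('nr1',d((502,152)),D),('nr0',d((499,218)),D),
('fl1',s((300,159)),S),('nl1',s((290,228)),S),('nr1',s((571,228)),S),('fr1',s((570,159)),S),('nl0',s((292,306)),S),('nr0',s((571,307)),S)])
E
```

```text
box [ 0.641   0.0149 -0.6029] rail frame [-0.0599 -0.0275] dyaw 0.0063
fl1 [-0.28  0.17] nl1 [ 0.37 -0.88] nl0 [ 0.23 -0.33] fl0 [-0.26  0.07] fr1 [ 0.03 -0.25] nr1 [ 0.73 -0.38] nr0 [-0.08 -0.05] fl1 [0.08 0.15] nl1 [-0.73 -0.41] nr1 [ 0.31 -0.03] fr1 [-0.35  0.38] nl0 [-0.19  0.16] nr0 [-0.19  0.42]
```

```bash
python3 -c "
from station import manip
print(manip.sign_off())"
```

```text
the job is handed in; nothing more can be done
None
```

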